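# Lock the engine upright on the bench engine stand

## Task

Swing the little engine upright with the stand's bar handle, so that the cross-hole in the spindle lines up with the pin hole in the sleeve; then take the lock pin out of the tool rack and push it down through both, fully home, so that the engine is locked, and let go. Leave the other tools where they are.

Things in the scene. Friction and masses are not known exactly. Their poses are not given: they have to be found in the camera images.
- stand: Grey bench engine stand, bolted down. Origin: centre of base plate underside (200 mm along x, 180 along y). A sleeve (58 mm diameter, y = -55 to 55 mm) lies along its y, axis 120 mm up. A loose 44 mm spindle turns in it: bar handle at its -y end, small finned one-cylinder engine at its +y end (y = 72 to 190 mm, up to 125 mm from the axis). Boss with pin hole on top of the sleeve, over the origin.
- spindle (a joint): Angle of spindle with handle and engine, rad. 0: handle and cylinder straight up, cross-hole in line with the pin hole. Positive: they lean to the stand's +x; starts at 0.4 to 1.0, stops at -0.6 and 1.3. Balanced, with dry friction of 0.35 N m (about 3 N at the grip): stays where it is left. The cross-hole goes right through; the pin passes within about 0.1 rad of 0.
- handle_grip (a point): Middle of the bar handle's grey plastic grip, 20 mm diameter, 62 mm long. z: outwards along the bar, radial; y: along the spindle. 135 mm from the axis, at y = -94 mm of the stand; the bar ends 31 mm beyond, so 286 mm above the table when upright. Pinch it from above, fingers closing along the spindle, and lead it round in an arc, the bar turning and slipping a little in the pads.
- pin_hole (a point): Centre of the mouth of the upright pin hole, on the flat top of a 36 mm steel boss, 157 mm above the stand's origin; z up, fixed to the stand. 15.5 mm diameter; it goes through boss, spindle (15 mm cross-hole) and out under the sleeve 69 mm below the mouth, with free room below.
- lock_pin: Lock pin, plain bright steel, upright in any of the three rack holes; short fat grooved steel head, no tool handle. Origin: centre of foot; z up along the pin. Shank 12 mm diameter to z = 76 mm, foot tapered to 6 mm over the lowest 10 mm; flange 32 mm diameter, z = 76 to 82; round head 27 mm diameter, z = 82 to 124: grip from above at z = 107. About 0.2 kg. Home, the flange lies on the boss.
- pin_shoulder (a point): Point on the lock pin's axis at the underside of its flange, 76 mm above its foot; z axis along the pin towards the head. On the rack it lies on the rack's top; home, it lies on the boss at the pin hole.
- rack: Tool rack of grey folded sheet steel, fixed. Origin: centre of underside. Plate 62 mm along x, 226 mm along y, top 95 mm up, with three 16 mm holes in a row along y at -70, 0 and 70 mm, in which tools hang by flange or handle, lower ends free.
- screwdriver: Stubby screwdriver with a waisted black handle (30 mm diameter), hanging in another hole of the rack; its top is 159 mm above the table. Not to be disturbed. Origin at its tip.
- nut_driver: Nut driver with a straight amber handle (29 mm diameter), hanging in the remaining hole of the rack; its top is 155 mm above the table. Not to be disturbed. Origin at its tip.
- parts_bowl: Shallow blue steel parts bowl, 90 mm across, 32 mm high, standing on the mat. Not to be disturbed. Origin under its centre.
- ratchet: Ratchet handle lying on the mat, about 200 mm long along its x, up to 30 mm high. Not to be disturbed. Origin on the mat under its middle.
Mind the look-alikes: they are no part of the job. What is shaped like the lock_pin but green or red is not meant.

How it is judged:
By the outcome, as a careful person would: the job done as asked, in the order asked, and still so for the second after the job is handed in, with the robot touching nothing.
It also fails if it takes over 69 s, if anything falls off the work surface, if the arm or the gripper's body presses on something with over 40 N, if the wrist force passes 120 N, or if a joint passes its speed limit or range.

## Robot

A 6-joint arm with a two-finger parallel gripper is mounted at the origin on the work surface. World frame = base frame: x ahead of the robot, y to its left, z up, the work surface at z = 0. Lengths are in m, angles in rad, forces in N, time in s.
With the tool pointing down it reaches from about 0.35 to 0.775 m from the base axis. Payload 5.5 kg.
Tool frame: the origin (TCP) lies midway between the tips of the shut fingers; the grasp point (between the pads) lies 19 mm behind it (bot.grip_depth is the z of the grasp point in the tool frame, in m); z points along the fingers, y is the direction in which the jaws open and shut (so a half turn about z gives the same grasp; the last joint's range is limited). The gripper opens to 85 mm and grips with 20 to 120 N. Pads are 22 mm wide; open, the fingers measure 114 mm over their backs; the gripper's body (76 mm by 85 mm) begins 54 mm behind the grasp point. The pads swing forward as they close: fully open they stand 13 mm farther back than shut.
Start: joints at [-1.299, 0.313, 0.046, 1.304, 0, 1.431], TCP at [0.23, -0.527, 0.231] pointing down, gripper open.
Joint ranges: [-2.76, 2.76], [-0.86, 1.69], [-1.03, 1.26], [-2.2, 2.34], [-1.47, 1.5], [-3.14, 3.14]. Speed limits (rad/s): [2.57, 2.57, 3.14, 3.14, 3.14, 3.14].

## Interface

Orientations are given as [roll, pitch, yaw] about the fixed x, y, z axes, in that order (R = Rz(yaw) Ry(pitch) Rx(roll)).
In Python, from workcell import bot gives the robot as it stands.
- The arm moves only by the shell command python3 -m handwheel 'ROWS'. ROWS is JSON, one flat list of numbers, 7 for each row, row after row: the closure, from 0 (fully open) to 1 (shut), then the shift along the tool's x, y, z in mm, then the turn, a rotation vector about the tool's x, y, z in degrees. A call has exactly 5 rows; each row shifts and turns the commanded pose from where the row before left it, along the tool's axes as they then stand; what a row does not reach is not made up. A row lasts 1/10 s, in which the tool goes at most 50 mm and 8.59 degrees, less where a joint would pass 70% of its speed; a pose out of reach is approached as far as the arm can. A call with a gripper value outside its range is refused whole. The fingers move at their own pace and stop on an object; the grip force is fixed at half the most. Time passes only in rows, so rows that do not move let the fingers close, or fill a call up. It gives the time, the measured TCP pose, the force and the opening at its end, in the units of the state.
- bot.read_state(): the state, without advancing time (a new reading comes with each control period).
- bot.snapshot(name): name is "side" or "top" or "wrist"; returns (picture, depth): 384x512x3 uint8, red, green, blue; 384x512 float32, m along the optical axis (not along the pixel's ray), 0 where there is no reading.
- bot.calibration(name): a dict with "K" (3x3 intrinsics, pixels), "xyz" and "rotation" of the camera in the world. Camera axes: x right, y down, z forward; pixel columns grow to the right and rows downward; lengths in m; the calibration is good to about 2 mm. A picture is of the moment at which its call begins: read the wrist's pose just before it. calibration takes no time and is no camera call; for the wrist camera it gives the pose at the moment of the call.
- bot.job_done(): hands the job in, once; it reports no verdict.
The state is a dict: "clock": time; "joints": joint angles; "qd": joint speeds; "joint_torque": joint torques, N m; "position": TCP position; "eef_rot": TCP orientation; "force": force on the tool from outside, world axes, zero at the start; "moment": the same for the moment, N m; "gripper_width": opening from 0.0 (shut) to 1.0 (fully open).
Only numpy, scipy, OpenCV 4.12 (cv2) and the standard library are available. Lean on these libraries where they do the work, as an engineer would, in place of code of your own. Each camera call takes 0.05 s, during which the arm holds its last target.

## Working session

There is one attempt and no reset: what is moved stays moved. The work goes in short steps, Python scripts to look and compute and a shell command to move; the robot and the scene stay as the last step left them, time stands still between calls to the robot, and variables do not carry over. Pictures are saved under pics/ and viewed, and the job is handed in when it is done.

```bash
ls; mkdir -p pics; python3 - <<'E'
from workcell import bot
import cv2,numpy as np
print(bot.read_state())
for n in ("side","top","wrist"):
    c=bot.calibration(n); print(n,np.round(c["K"],1).tolist(),np.round(c["xyz"],4),np.round(c["rotation"],4).tolist())
    p,d=bot.snapshot(n); np.savez(f"{n}0.npz",p=p,d=d,K=c["K"],t=c["xyz"],R=c["rotation"])
    cv2.imwrite(f"pics/{n}0.png",p[:,:,::-1])
E
```

```text
pics
{'clock': 0.0, 'joints': array([-1.29862224e+00,  3.14025844e-01,  4.49443973e-02,  1.30360321e+00,
        2.35817941e-05,  1.43119820e+00]), 'qd': array([ 0.00105037,  0.00027176,  0.00076708, -0.00157741, -0.00038827,
       -0.00158167]), 'joint_torque': array([ 7.36643615e-04, -4.80626500e+01,  2.98533064e+01,  1.95767172e-02,
       -4.69556392e-05,  8.23227140e-06]), 'position': array([ 0.22998981, -0.52642397,  0.23038027]), 'eef_rot': array([-3.13972597e+00, -2.86104469e-04,  4.11771922e-01]), 'force': array([ 0.14758094, -0.00199703,  0.39475814]), 'moment': array([ 0.03553356, -0.00855172, -0.01513516]), 'gripper_width': 0.9996198993852291}
side [[469.3, 0.0, 261.0], [0.0, 469.3, 186.3], [0.0, 0.0, 1.0]] [ 0.5317 -1.0382  0.858 ] [-2.2414, 0.0122, -0.0843]
top [[376.6, 0.0, 251.4], [0.0, 376.6, 191.5], [0.0, 0.0, 1.0]] [ 0.4507 -0.1319  1.0679] [-3.0119, 0.0007, -1.5927]
wrist [[274.8, 0.0, 250.0], [0.0, 274.8, 186.0], [0.0, 0.0, 1.0]] [ 0.2962 -0.4976  0.3735] [2.8579, 0.0018, -1.1601]
```

View pics/side0.png

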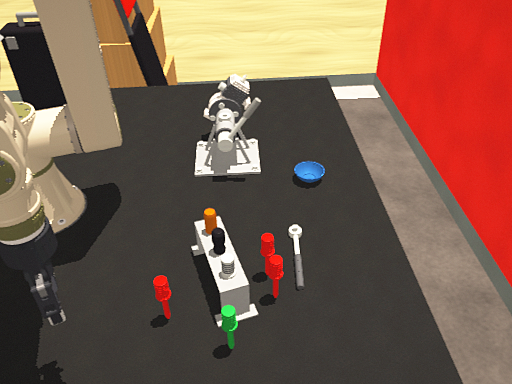

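View pics/top0.png

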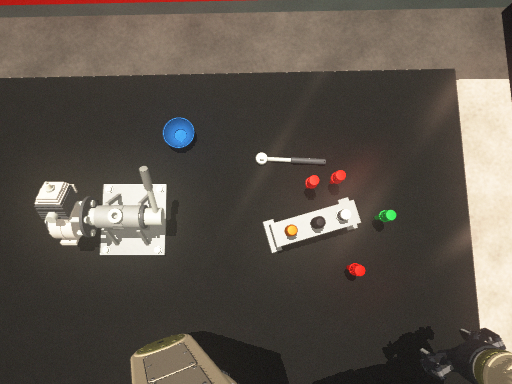

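View pics/wrist0.png

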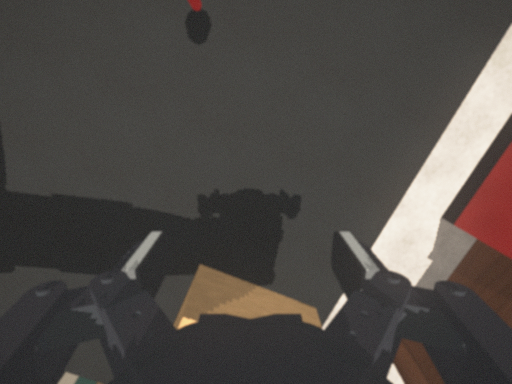

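The top view shows the stand at about (133,218), with its handle leaning up the image from (150,215) to (144,170). The rack is at about (312,225).

Things that could be taken for the lock pin, at top-view pixels:
- bright steel head in the rack (345,215)
- green pin (389,215)
- red pins (313,182), (339,177) and (357,270)
- amber nut driver (291,230)
- black screwdriver (319,222)

I choose the steel head at (345,215), which is (228,268) in the side view. I'll check it in a close crop.

```bash
cat > h.py <<'E'
import numpy as np,cv2
from scipy.spatial.transform import Rotation as Ro
def load(f):
    z=np.load(f); return z["p"],z["d"],z["K"],z["t"],Ro.from_euler('xyz',z["R"]).as_matrix()
def ray(K,R,u,v):
    return R@np.linalg.solve(K,np.array([u,v,1.0]))
def onz(K,t,R,u,v,z):
    r=ray(K,R,u,v); return t+r*(z-t[2])/r[2]
def cloud(d,K,t,R):
    v,u=np.mgrid[:d.shape[0],:d.shape[1]]
    P=np.linalg.solve(K,np.stack([u.ravel(),v.ravel(),np.ones(u.size)]))*d.ravel()
    return (R@P).T.reshape(*d.shape,3)+t
def proj(K,t,R,X):
    p=K@(R.T@(np.asarray(X)-t)); return p[:2]/p[2]
E
python3 - <<'E'
from h import *
p,d,K,t,R=load("top0.npz"); C=cloud(d,K,t,R)
for n,(u,v) in dict(pin=(345,215),green=(389,215),amber=(291,230),black=(319,222),boss=(115,215),base=(110,248),grip=(145,175),gripmid=(147,185),rackplate=(305,225)).items():
    print(n,C[v,u].round(4), onz(K,t,R,u,v,0.1).round(4))
ps=load("side0.npz")[0]
a=cv2.resize(p[150:290,230:420],None,fx=3,fy=3,interpolation=cv2.INTER_CUBIC)
b=cv2.resize(p[150:280,20:190],None,fx=3,fy=3,interpolation=cv2.INTER_CUBIC)
cv2.imwrite("pics/c1.png",a[:,:,::-1]);cv2.imwrite("pics/c2.png",b[:,:,::-1])
c=cv2.resize(ps[190:330,150:320],None,fx=4,fy=4,interpolation=cv2.INTER_CUBIC);cv2.imwrite("pics/c3.png",c[:,:,::-1])
c=cv2.resize(ps[60:190,180:340],None,fx=4,fy=4,interpolation=cv2.INTER_CUBIC);cv2.imwrite("pics/c4.png",c[:,:,::-1])
E
```

```text
pin [ 0.5081 -0.3627  0.1422] [ 0.5107 -0.3732  0.1   ]
green [ 0.5068 -0.4774  0.1243] [ 0.5083 -0.4863  0.1   ]
amber [ 0.474  -0.2273  0.155 ] [ 0.4754 -0.2331  0.1   ]
black [ 0.4915 -0.2947  0.161 ] [ 0.4943 -0.3056  0.1   ]
boss [0.5209 0.2044 0.1377] [0.5237 0.218  0.1   ]
base [0.439  0.2617 0.0112] [0.44   0.2286 0.1   ]
grip [0.5997 0.1007 0.2472] [0.6264 0.1424 0.1   ]
gripmid [0.5805 0.1018 0.2261] [0.6    0.1368 0.1   ]
rackplate [ 0.4875 -0.2699  0.0968] [ 0.4874 -0.2694  0.1   ]
```

View pics/c1.png

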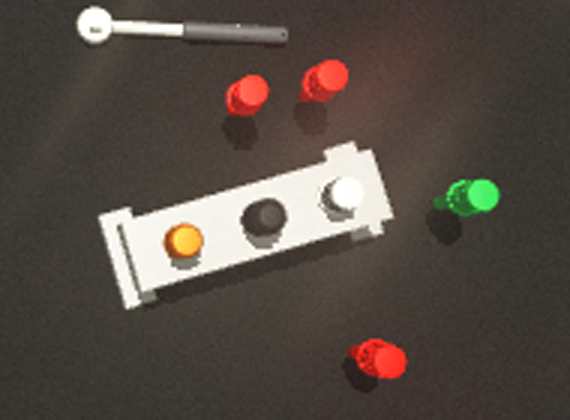

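View pics/c2.png

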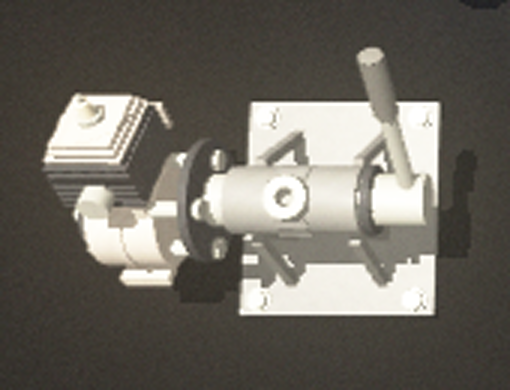

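View pics/c3.png

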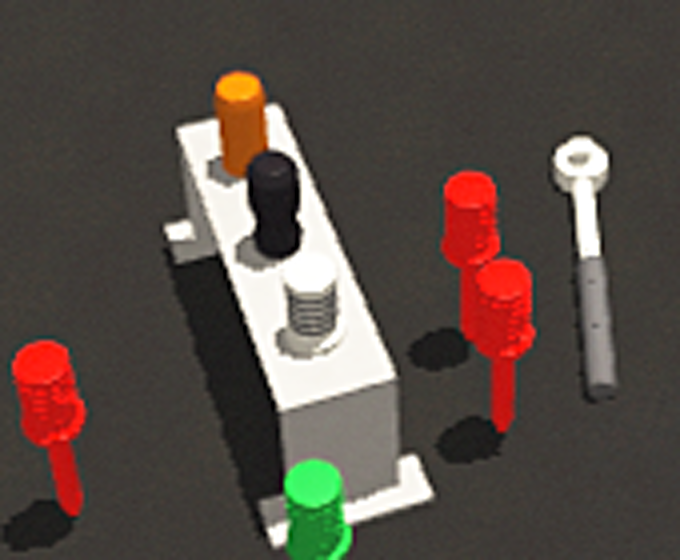

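View pics/c4.png

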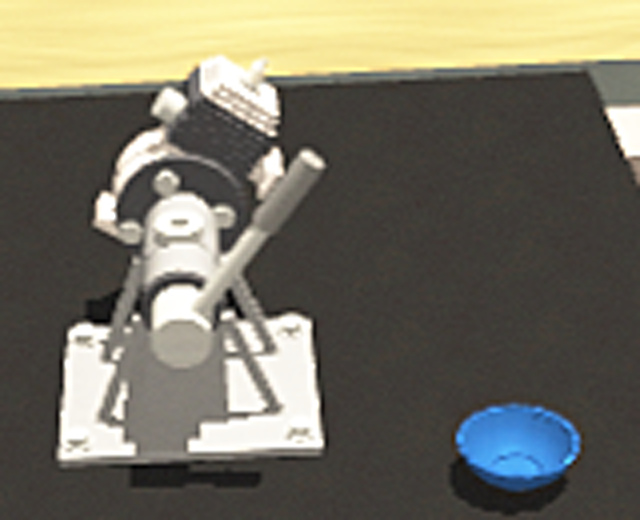

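The crop confirms it: a plain bright grooved head on a flange in the rack's end hole. The green and red ones stand free on the mat. Next I measure the stand, boss, handle, rack and pin.

```bash
python3 - <<'E'
from h import *
for nm in ("top","side"):
    p,d,K,t,R=load(nm+"0.npz"); C=cloud(d,K,t,R); ok=d>0
    X,Y,Z=C[...,0],C[...,1],C[...,2]
    hsv=cv2.cvtColor(p,cv2.COLOR_RGB2HSV)
    def box(x0,x1,y0,y1,z0,z1): return ok&(X>x0)&(X<x1)&(Y>y0)&(Y<y1)&(Z>z0)&(Z<z1)
    print("==",nm)
    m=box(.4,.66,.05,.35,.003,.02)
    if nm=="top":
        q=np.argwhere(m)[:,::-1].astype(np.float32)
        # base plate from bright mask of the plate rim: min area rect
        r=cv2.minAreaRect(C[m][:,:2].astype(np.float32)); print("base",r,np.median(Z[m]),m.sum())
    m=box(.48,.56,.16,.25,.150,.165); P=C[m]; print("boss",len(P),P.mean(0).round(4),P[:,:2].min(0),P[:,:2].max(0), cv2.minEnclosingCircle(P[:,:2].astype(np.float32)))
    m=box(.48,.70,.05,.12,.16,.30); P=C[m]; c=P.mean(0); print("handle",len(P),c.round(4),np.linalg.svd(P-c)[2][0].round(4),P.max(0).round(4),P.min(0).round(4))
    m=box(.47,.55,-.40,-.33,.13,.15); P=C[m]; print("pinhead",len(P),P.mean(0).round(4),cv2.minEnclosingCircle(P[:,:2].astype(np.float32)),np.median(P[:,2]))
    m=box(.40,.58,-.45,-.15,.085,.102); P=C[m]; r=cv2.minAreaRect(P[:,:2].astype(np.float32)); print("rack",len(P),r,np.median(P[:,2]))
p,d,K,t,R=load("top0.npz")
# image-based boss & pin head
g=cv2.cvtColor(p,cv2.COLOR_RGB2GRAY)
print(onz(K,t,R,115,216,.157))
E
```

```text
== top
base ((0.5304393768310547, 0.20029573142528534), (0.297666072845459, 0.25969451665878296), 89.7114486694336) 0.010080769201354922 3035
boss 189 [0.5188 0.1998 0.1556] [0.50238621 0.16020462] [0.5367204  0.24599934] ((0.5199462175369263, 0.2031019777059555), 0.04345456510782242)
handle 319 [0.5829 0.1019 0.2204] [-0.5887  0.0112 -0.8083] [0.6195 0.1128 0.2597] [0.5365 0.0934 0.1603]
pinhead 109 [ 0.5105 -0.3627  0.142 ] ((0.5108870267868042, -0.3637576103210449), 0.013573069125413895) 0.1428593796734523
rack 1705 ((0.4927625060081482, -0.29703888297080994), (0.06197025254368782, 0.22612899541854858), 15.01120376586914) 0.09550623007382497
== side
boss 67 [0.5153 0.1947 0.1537] [0.49860222 0.17391864] [0.53176576 0.23766932] ((0.5165197849273682, 0.20579397678375244), 0.03241734579205513)
handle 250 [0.5806 0.0968 0.2137] [-0.5876  0.022  -0.8088] [0.6178 0.1104 0.2565] [0.5374 0.0874 0.16  ]
pinhead 138 [ 0.5086 -0.37    0.1394] ((0.5082544088363647, -0.3678930401802063), 0.014438076876103878) 0.14087824669926174
rack 1454 ((0.4895547032356262, -0.2970430254936218), (0.06267522275447845, 0.23354731500148773), 15.056842803955078) 0.09326284789900818
[0.51702271 0.19734411 0.157     ]
```

```bash
python3 - <<'E'
from h import *
p,d,K,t,R=load("top0.npz"); C=cloud(d,K,t,R)
X,Y,Z=C[...,0],C[...,1],C[...,2]
g=cv2.cvtColor(p,cv2.COLOR_RGB2GRAY)
m=((Z>.004)&(Z<.017)&(g>110)&(X>.4)&(X<.64)&(Y>.08)&(Y<.32)).astype(np.uint8)
n,l,s,c=cv2.connectedComponentsWithStats(m); k=1+np.argmax(s[1:,4]); print(s[1:])
P=np.array([onz(K,t,R,u,v,.010)[:2] for v,u in np.argwhere(l==k)],np.float32)
print("plate",cv2.minAreaRect(P),P.min(0),P.max(0))
# bolts/corners: print image boundary rows/cols
a,b=np.argwhere(l==k).min(0),np.argwhere(l==k).max(0);print(a,b)
m=(abs(Z-.157)<.004)&(np.hypot(X-.518,Y-.2)<.024)
P=C[m];print("boss",len(P),P.mean(0),cv2.minEnclosingCircle(P[:,:2].astype(np.float32)))
# hole dark spot
sub=cv2.resize(g[195:240,90:140],None,fx=10,fy=10,interpolation=cv2.INTER_CUBIC); cv2.imwrite("pics/boss.png",sub)
# sleeve ridge per y: highest point x
for y in (.15,.16,.23,.24):
    q=(abs(Y-y)<.004)&(Z>.125)&(abs(X-.52)<.04); A=C[q]; f=np.polyfit(A[:,0],A[:,2],2); print(y,-f[1]/2/f[0],np.polyval(f,-f[1]/2/f[0]),len(A))
E
```

```text
[[ 103  184   44   21  733]
 [ 100  184   67   71 1776]
 [ 158  189    1    1    1]
 [ 144  200    8    8   31]]
plate ((0.5193405151367188, 0.19864633679389954), (0.17964203655719757, 0.196315735578537), 88.73667907714844) [0.41926962 0.10756534] [0.61633456 0.29012543]
[184 100] [254 166]
boss 142 [0.51865236 0.19863986 0.15696036] ((0.5172950029373169, 0.20087456703186035), 0.019854798913002014)
0.15 0.5183600859274484 0.14962540521075773 75
0.16 0.518398487894625 0.1499226229010997 78
0.23 0.5198163145655768 0.15039434954387154 71
0.24 0.5201665768827831 0.15021751295795216 70
```

View pics/boss.png

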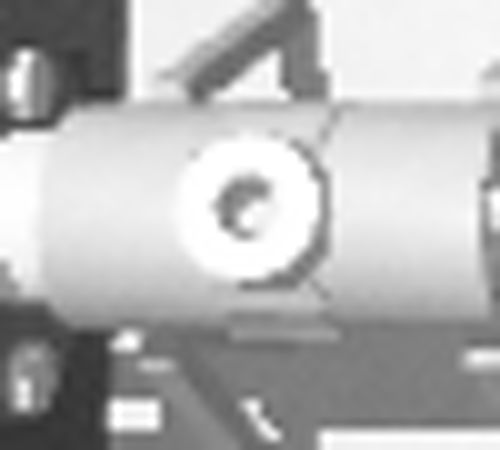

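Results so far:
- **Stand:** about (0.519, 0.1987), yaw about -1.25°. The plate measures 180×196 mm, the boss top is at 0.157 and the sleeve top at 0.150, all as given.
- **Rack:** (0.4928, -0.297), yaw 15°, measuring 62×226 mm with its top at 0.0955.
- **Pin:** (0.511, -0.364), head top at 0.1425 (0.143 expected).
- **Handle:** angle about 0.63 rad, so the grip is at about (0.597, 0.103, 0.229).

Next is a small calculator for the tool-frame rows.

```bash
cat > plan.py <<'E'
import sys,numpy as np
from scipy.spatial.transform import Rotation as Ro
from workcell import bot
# args: x y z(mm) yawdeg n   (tool down)
x,y,z,yaw,n=map(float,sys.argv[1:6]); n=int(n)
s=bot.read_state(); p=s["position"]*1000; r=s["eef_rot"]
R0=Ro.from_euler('xyz',r); R1=Ro.from_euler('xyz',[np.pi,0,np.deg2rad(yaw)])
w=(R0.inv()*R1).as_rotvec(degrees=True)
if len(sys.argv)>6 and sys.argv[6]=='ccw' and w[2]>0: w=w*(1-360/np.linalg.norm(w))
d=(np.array([x,y,z])-p)/n; R=R0
print("now",p.round(1),np.rad2deg(r).round(1),"turn",w.round(1),"t",s["clock"],"F",s["force"].round(1),"w",round(float(s["gripper_width"]),3))
for i in range(n):
    print(R.inv().apply(d).round(1),(w/n).round(2)); R=R*Ro.from_rotvec(w/n,degrees=True)
E
python3 plan.py 597 103 340 178.75 25 ccw
```

```text
now [ 230.  -526.6  230.6] [-179.9   -0.    23.6] turn [-0.000e+00 -1.000e-01 -1.552e+02] t 0.15 F [ 0.4 -0.  -0.2] w 1.003
[ 23.5 -17.2  -4.3] [-0.   -0.   -6.21]
[ 25.3 -14.6  -4.3] [-0.   -0.   -6.21]
[ 26.7 -11.7  -4.4] [-0.   -0.   -6.21]
[27.8 -8.8 -4.4] [-0.   -0.   -6.21]
[28.6 -5.7 -4.4] [-0.   -0.   -6.21]
[29.  -2.6 -4.4] [-0.   -0.   -6.21]
[29.1  0.5 -4.4] [-0.   -0.   -6.21]
[28.9  3.7 -4.4] [-0.   -0.   -6.21]
[28.3  6.8 -4.4] [-0.   -0.   -6.21]
[27.4  9.8 -4.4] [-0.   -0.   -6.21]
[26.2 12.7 -4.4] [-0.   -0.   -6.21]
[24.7 15.5 -4.4] [-0.   -0.   -6.21]
[22.9 18.1 -4.4] [-0.   -0.   -6.21]
[20.8 20.4 -4.4] [-0.   -0.   -6.21]
[18.5 22.6 -4.4] [-0.   -0.   -6.21]
[15.9 24.4 -4.4] [-0.   -0.   -6.21]
[13.2 26.  -4.4] [-0.   -0.   -6.21]
[10.3 27.3 -4.4] [-0.   -0.   -6.21]
[ 7.3 28.2 -4.4] [-0.   -0.   -6.21]
[ 4.2 28.8 -4.4] [-0.   -0.   -6.21]
[ 1.  29.1 -4.4] [-0.   -0.   -6.21]
[-2.1 29.1 -4.4] [-0.   -0.   -6.21]
[-5.2 28.7 -4.4] [-0.   -0.   -6.21]
[-8.3 27.9 -4.4] [-0.   -0.   -6.21]
[-11.3  26.9  -4.4] [-0.   -0.   -6.21]
```

```bash
python3 -m handwheel '[0,23.5,-17,-10,0,0,-6.2, 0,25,-14.5,-10,0,0,-6.2, 0,26.5,-12,-10,0,0,-6.2, 0,28,-9,-10,0,0,-6.2, 0,28.5,-6,-10,0,0,-6.2]'
python3 -m handwheel '[0,29,-2.5,-10,0,0,-6.2, 0,29,0.5,-10,0,0,-6.2, 0,29,3.5,-10,0,0,-6.2, 0,28.5,7,-10,0,0,-6.2, 0,27.5,10,-10,0,0,-6.2]'
python3 -m handwheel '[0,26,12.5,-5,0,0,-6.2, 0,24.5,15.5,0,0,0,-6.2, 0,23,18,0,0,0,-6.2, 0,21,20.5,0,0,0,-6.2, 0,18.5,22.5,0,0,0,-6.2]'
python3 plan.py 597 103 340 178.75 10
```

```text
clock: 0.65
position: [0.3032, -0.3997, 0.2814]
eef_rot: [-3.141, -0.0, 0.957]
force: [1.4, 0.0, -0.3]
gripper_width: 0.997
clock: 1.15
position: [0.3769, -0.2738, 0.3315]
eef_rot: [-3.141, -0.0, 1.498]
force: [0.4, 0.4, -0.9]
gripper_width: 1.004
clock: 1.65
position: [0.4501, -0.148, 0.3361]
eef_rot: [-3.141, -0.0, 2.039]
force: [0.3, 0.6, 0.8]
gripper_width: 0.995
now [ 450.1 -148.   336.1] [-180.    -0.   116.8] turn [ -0.   -0.  -61.9] t 1.65 F [0.3 0.6 0.8] w 0.995
[15.8 24.4 -0.4] [-0.   -0.   -6.19]
[13.  26.  -0.4] [-0.   -0.   -6.19]
[10.2 27.3 -0.4] [-0.   -0.   -6.19]
[ 7.2 28.2 -0.4] [-0.   -0.   -6.19]
[ 4.1 28.8 -0.4] [-0.   -0.   -6.19]
[ 0.9 29.1 -0.4] [-0.   -0.   -6.19]
[-2.2 29.  -0.4] [-0.   -0.   -6.19]
[-5.3 28.6 -0.4] [-0.   -0.   -6.19]
[-8.4 27.9 -0.4] [-0.   -0.   -6.19]
[-11.3  26.8  -0.4] [-0.   -0.   -6.19]
```

```bash
python3 -m handwheel '[0,16,24.5,0,0,0,-6.2, 0,13,26,0,0,0,-6.2, 0,10,27.5,0,0,0,-6.2, 0,7,28,0,0,0,-6.2, 0,4,29,0,0,0,-6.2]'
python3 -m handwheel '[0,1,29,0,0,0,-6.2, 0,-2,29,0,0,0,-6.2, 0,-5.5,28.5,0,0,0,-6.2, 0,-8.5,28,0,0,0,-6.2, 0,-11.5,27,0,0,0,-6.1]'
python3 plan.py 597 103 340 178.75 1
python3 - <<'E'
from workcell import bot
import numpy as np,cv2
c=bot.calibration("wrist");p,d=bot.snapshot("wrist");np.savez("wrist1.npz",p=p,d=d,K=c["K"],t=c["xyz"],R=c["rotation"])
cv2.imwrite("pics/w1.png",p[:,:,::-1])
E
```

```text
clock: 2.15
position: [0.5245, -0.0227, 0.336]
eef_rot: [-3.141, -0.0, 2.581]
force: [-0.0, -0.8, 0.2]
gripper_width: 1.0
clock: 2.65
position: [0.5987, 0.1027, 0.3359]
eef_rot: [-3.141, -0.001, 3.12]
force: [0.7, -1.5, -0.1]
gripper_width: 0.997
now [598.7 102.7 335.9] [-180.    -0.   178.8] turn [-0. -0.  0.] t 2.65 F [ 0.7 -1.5 -0.1] w 0.997
[ 1.7  0.3 -4.1] [-0.01 -0.03  0.  ]
```

View pics/w1.png

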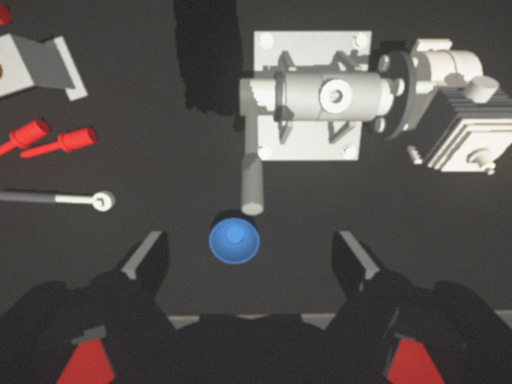

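The wrist view shows the handle grip at (253,182), the bar end at (252,208) and the boss at (337,95). The handle is centred between the fingers. I'll take its position from this view.

```bash
python3 - <<'E'
from h import *
p,d,K,t,R=load("wrist1.npz"); C=cloud(d,K,t,R); X,Y,Z=C[...,0],C[...,1],C[...,2]
m=(d>0)&(Z>.17)&(Z<.275)&(X>.53)&(X<.66)&(Y>.06)&(Y<.14); P=C[m]; c=P.mean(0); v=np.linalg.svd(P-c)[2][0]
print(len(P),c.round(4),v.round(4),np.arctan2(v[0],v[2]),P.max(0).round(4))
for z in(.19,.2,.21,.22,.23,.24,.25): 
    q=P[abs(P[:,2]-z)<.004]; print(z,q[:,0].mean().round(4),((q[:,1].max()+q[:,1].min())/2).round(4))
m=(abs(Z-.157)<.004)&(np.hypot(X-.518,Y-.2)<.024);print("boss",C[m].mean(0),m.sum(),cv2.minEnclosingCircle(C[m][:,:2].astype(np.float32)))
E
```

```text
1625 [0.5873 0.1056 0.2276] [ 0.5935 -0.0136  0.8047] 0.6354646561517847 [0.6215 0.1157 0.2608]
0.19 0.5611 0.1062
0.2 0.5683 0.106
0.21 0.5751 0.1063
0.22 0.5804 0.1055
0.23 0.5875 0.1053
0.24 0.595 0.1056
0.25 0.6061 0.1049
boss [0.51911002 0.20031251 0.15697932] 701 ((0.5193473100662231, 0.20065681636333466), 0.01789575070142746)
```

```bash
python3 -m handwheel '[0,1,-1,30,0,0,0, 0,1,-1,35,0,0,0, 0,0,0,35,0,0,0, 0,0,0,28,0,0,0, 0.2,0,0,0,0,0,0]'
python3 -m handwheel '[1,0,0,0,0,0,0, 1,0,0,0,0,0,0, 1,0,0,0,0,0,0, 1,0,0,0,0,0,0, 1,0,0,0,0,0,0]'
python3 -m handwheel '[1,0,0,0,0,0,0, 1,0,0,0,0,0,0, 1,0,0,0,0,0,0, 1,0,0,0,0,0,0, 1,0,0,0,0,0,0]'
python3 - <<'E'
from workcell import bot
import numpy as np,cv2
c=bot.calibration("wrist");p,d=bot.snapshot("wrist");np.savez("wrist2.npz",p=p,d=d,K=c["K"],t=c["xyz"],R=c["rotation"])
cv2.imwrite("pics/w2.png",p[:,:,::-1])
E
```

```text
clock: 3.2
position: [0.5931, 0.0994, 0.2035]
eef_rot: [-3.141, -0.009, 3.115]
force: [0.8, -0.9, 0.1]
gripper_width: 0.855
clock: 3.7
position: [0.5979, 0.1044, 0.2109]
eef_rot: [3.133, 0.005, 3.119]
force: [0.9, 16.2, 2.8]
gripper_width: 0.22
clock: 4.2
position: [0.5979, 0.1044, 0.2109]
eef_rot: [3.133, 0.005, 3.119]
force: [2.3, 14.9, 3.7]
gripper_width: 0.219
```

View pics/w2.png

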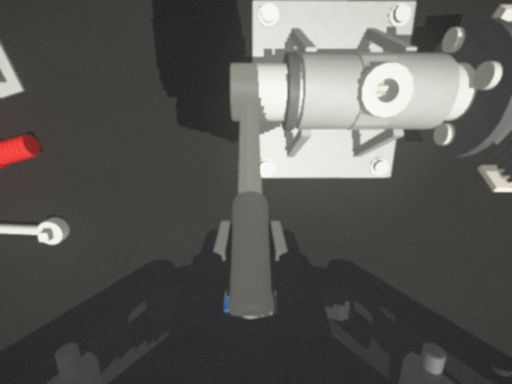

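The grip is held, with the bar at (250,240) between the pads and an opening of 0.22 (about 19 mm). My y correction had the wrong sign, which explains the 15 N side load. I'll take that out while leading the grip round the arc.

```bash
python3 -m handwheel '[1,0,3.5,0,0,0,0, 1,7,0,-5,0,0,0, 1,7.5,0,-4.5,0,0,0, 1,7.5,0,-4,0,0,0, 1,8,0,-3.5,0,0,0]'
python3 -c "
from workcell import bot;print(bot.read_state()['moment'].round(2))"
python3 -m handwheel '[1,8,0,-3,0,0,0, 1,8.5,0,-2.5,0,0,0, 1,8.5,0,-2,0,0,0, 1,8.5,0,-1,0,0,0, 1,0,0,0,0,0,0]'
python3 plan.py 517 105 236 178.75 1
```

```text
clock: 4.75
position: [0.5683, 0.1049, 0.2265]
eef_rot: [3.139, 0.005, 3.116]
force: [4.6, 5.5, -5.6]
gripper_width: 0.216
[ 0.73 -1.66  0.17]
clock: 5.25
position: [0.5334, 0.1057, 0.235]
eef_rot: [3.14, 0.003, 3.116]
force: [1.2, 5.3, 0.3]
gripper_width: 0.218
now [533.4 105.7 235. ] [179.9   0.2 178.5] turn [ 0.1  0.2 -0.2] t 5.25 F [1.2 5.3 0.3] w 0.218
[16.4 -1.1 -1.1] [ 0.11  0.17 -0.24]
```

```bash
python3 -m handwheel '[1,8,0,-1,0,0,0, 1,8,0,0,0,0,0, 1,0.5,0,0,0,0,0, 1,0,0,0,0,0,0, 1,0,0,0,0,0,0]'
python3 - <<'E'
from workcell import bot
import numpy as np,cv2
for n in ("side","wrist","top"):
    c=bot.calibration(n);p,d=bot.snapshot(n);np.savez(n+"3.npz",p=p,d=d,K=c["K"],t=c["xyz"],R=c["rotation"])
    cv2.imwrite(f"pics/{n}3.png",p[:,:,::-1])
    if n=="side": cv2.imwrite("pics/side3c.png",cv2.resize(p[40:190,150:350],None,fx=4,fy=4,interpolation=cv2.INTER_CUBIC)[:,:,::-1])
E
```

```text
clock: 5.75
position: [0.5173, 0.106, 0.2357]
eef_rot: [3.14, 0.002, 3.115]
force: [0.7, 5.4, -0.2]
gripper_width: 0.215
```

View pics/side3c.png

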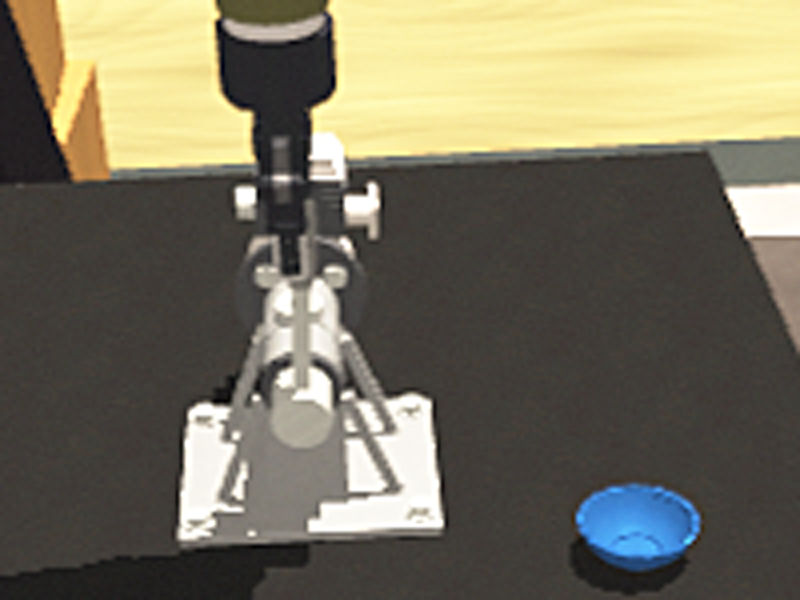

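View pics/wrist3.png

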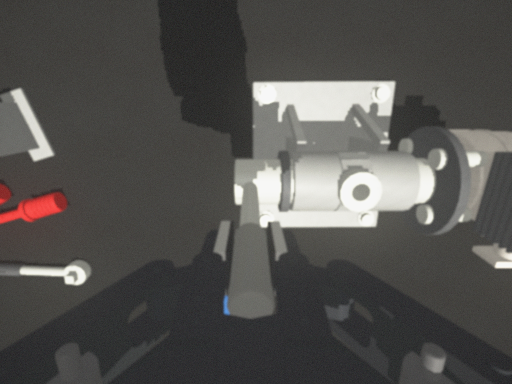

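The side crop shows the bar upright, from (300,390) up to (290,270), with the engine vertical. I'll get the angle in numbers.

```bash
python3 - <<'E'
from h import *
for n in ("wrist3","top3","side3"):
    p,d,K,t,R=load(n+".npz"); C=cloud(d,K,t,R); X,Y,Z=C[...,0],C[...,1],C[...,2]
    yv=np.array([.022,1,0]);yv/=np.linalg.norm(yv)
    # bar
    m=(d>0)&(Z>.152)&(Z<.195)&(abs(X-.517)<.03)&(abs(Y-.105)<.02);P=C[m]
    if len(P)>15:
        c=P.mean(0);v=np.linalg.svd(P-c)[2][0];print(n,"bar",len(P),c.round(4),v.round(3),"angle",np.arctan2(v[0]*np.sign(v[2]),abs(v[2])).round(3))
    m=(d>0)&(Z>.225)&(Z<.26)&(abs(X-.52)<.1)&(Y>.265)&(Y<.42);P=C[m]
    if len(P): 
        # top face: plane fit
        top=P[P[:,2]>P[:,2].max()-.012]; A=np.c_[top[:,:2],np.ones(len(top))]; f=np.linalg.lstsq(A,top[:,2],rcond=None)[0]; print(n,"engine top",len(top),top.mean(0).round(4),"slope",f.round(3),P[:,2].max())
E
```

```text
wrist3 bar 340 [0.5148 0.107  0.1756] [-0.054  0.002 -0.999] angle 0.054
side3 bar 66 [0.5154 0.0988 0.1743] [0.075 0.011 0.997] angle 0.075
```

```bash
python3 - <<'E'
from h import *
p=load("wrist3.npz")[0]; cv2.imwrite("pics/w3c.png",cv2.resize(p[140:240,220:420],None,fx=4,fy=4,interpolation=cv2.INTER_CUBIC)[:,:,::-1])
E
```

```text
(no output)
```

View pics/w3c.png

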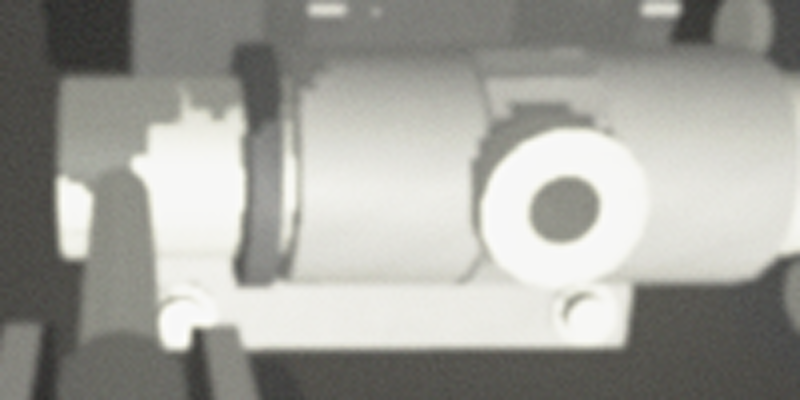

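```bash
python3 - <<'E'
from h import *
for n in ("wrist3","side3"):
    p,d,K,t,R=load(n+".npz"); C=cloud(d,K,t,R); X,Y,Z=C[...,0],C[...,1],C[...,2]
    for z in np.arange(.15,.29,.01):
        m=(d>0)&(abs(Z-z)<.003)&(abs(X-.517)<.03)&(abs(Y-.105)<.02);P=C[m]
        if len(P)>3: print(n,z.round(2),len(P),P[:,0].min().round(4),np.median(P[:,0]).round(4),P[:,0].max().round(4),((P[:,1].min()+P[:,1].max())/2).round(4))
    m=(abs(Z-.157)<.004)&(np.hypot(X-.518,Y-.2)<.024);print("boss",cv2.minEnclosingCircle(C[m][:,:2].astype(np.float32)))
p,d,K,t,R=load("side3.npz")
print(proj(K,t,R,[.517,.105,.12]),proj(K,t,R,[.517,.105,.286]),proj(K,t,R,[.5236,.105,.186]),proj(K,t,R,[.517,.105,.186]))
E
```

```text
wrist3 0.15 36 0.5117 0.5128 0.5176 0.1073
wrist3 0.16 43 0.5122 0.5137 0.5191 0.1068
wrist3 0.17 43 0.513 0.5141 0.5182 0.1068
wrist3 0.18 53 0.5134 0.5145 0.519 0.1071
wrist3 0.19 59 0.5139 0.515 0.5197 0.1067
wrist3 0.2 67 0.5145 0.5158 0.5204 0.107
wrist3 0.21 80 0.5149 0.5162 0.5223 0.1068
wrist3 0.22 46 0.5158 0.5166 0.5193 0.107
wrist3 0.23 137 0.5133 0.5147 0.5209 0.1068
wrist3 0.24 278 0.506 0.5147 0.5214 0.1055
wrist3 0.25 441 0.5059 0.5145 0.5224 0.105
wrist3 0.26 543 0.506 0.5152 0.5225 0.105
wrist3 0.27 687 0.5058 0.516 0.5292 0.1071
wrist3 0.28 968 0.5033 0.5167 0.5294 0.105
boss ((0.5190396904945374, 0.20088155567646027), 0.01817161962389946)
side3 0.15 9 0.5085 0.5142 0.52 0.0989
side3 0.16 11 0.5092 0.5146 0.5204 0.0985
side3 0.17 9 0.51 0.5154 0.5209 0.097
side3 0.18 5 0.5106 0.5186 0.5215 0.0979
side3 0.19 8 0.5112 0.5167 0.5223 0.0994
side3 0.2 8 0.5118 0.5173 0.5228 0.0983
side3 0.21 9 0.5124 0.5177 0.5234 0.0989
side3 0.22 11 0.5128 0.5185 0.5268 0.0976
side3 0.23 9 0.5107 0.5214 0.5272 0.0951
side3 0.24 14 0.5033 0.5194 0.5279 0.0925
side3 0.25 11 0.5039 0.5227 0.5284 0.0926
side3 0.26 12 0.5045 0.5219 0.5291 0.0925
side3 0.27 4 0.521 0.5281 0.5296 0.092
side3 0.28 7 0.5271 0.5276 0.5302 0.0947
boss ((0.5162544846534729, 0.19600336253643036), 0.017755454406142235)
[225.5802539  141.84708037] [221.89548883  89.25601009] [226.5511215  121.80217258] [224.18472887 121.92935059]
```

The bar still leans about +0.055 rad (wrist 0.053, side 0.065). I'll lead it a further 7.5 mm.

```bash
python3 -m handwheel '[1,4,0,0,0,0,0, 1,3.5,0,0,0,0,0, 1,0,0,0,0,0,0, 1,0,0,0,0,0,0, 1,0,0,0,0,0,0]'
cat > ang.py <<'E'
from h import *
from workcell import bot
import sys
tag=sys.argv[1]
for n in sys.argv[2:]:
    c=bot.calibration(n);p,d=bot.snapshot(n);np.savez(n+tag+".npz",p=p,d=d,K=c["K"],t=c["xyz"],R=c["rotation"]);cv2.imwrite(f"pics/{n}{tag}.png",p[:,:,::-1])
    p,d,K,t,R=load(n+tag+".npz"); C=cloud(d,K,t,R); X,Y,Z=C[...,0],C[...,1],C[...,2]
    zs=np.arange(.15,.215,.006);L=[]
    for z in zs:
        m=(d>0)&(abs(Z-z)<.003)&(abs(X-.517)<.03)&(abs(Y-.105)<.02);P=C[m]
        L.append([P[:,0].min(),P[:,0].max()] if len(P)>3 else [np.nan]*2)
    L=np.array(L);k=~np.isnan(L[:,0])
    print(n,"edge slopes",[np.polyfit(zs[k],L[k,i],1)[0].round(3) for i in (0,1)] if k.sum()>3 else L)
E
python3 ang.py 4 wrist side
```

```text
clock: 6.4
position: [0.5103, 0.1062, 0.2356]
eef_rot: [3.14, 0.003, 3.115]
force: [3.5, 5.2, -3.2]
gripper_width: 0.219
wrist edge slopes [np.float64(0.008), np.float64(0.017)]
side edge slopes [np.float64(0.003), np.float64(-0.005)]
```

The angle is now about 0.00–0.01 rad. I release and lift clear, then check it again.

```bash
python3 -m handwheel '[0,0,0,0,0,0,0, 0,0,0,0,0,0,0, 0,0,0,0,0,0,0, 0,0,0,0,0,0,0, 0,0,0,0,0,0,0]'
python3 -m handwheel '[0,0,0,-10,0,0,0, 0,0,0,-25,0,0,0, 0,0,0,-35,0,0,0, 0,0,0,-35,0,0,0, 0,0,0,0,0,0,0]'
python3 ang.py 5 wrist side
python3 plan.py 511 -364 345 105 25
```

```text
clock: 7.0
position: [0.5088, 0.1052, 0.2349]
eef_rot: [-3.141, 0.0, 3.115]
force: [0.0, -0.2, -0.3]
gripper_width: 1.003
clock: 7.5
position: [0.5107, 0.1055, 0.3455]
eef_rot: [3.141, 0.009, 3.115]
force: [0.9, 0.1, 0.1]
gripper_width: 1.0
wrist edge slopes [np.float64(0.009), np.float64(0.01)]
side edge slopes [np.float64(0.004), np.float64(-0.003)]
now [509.5 105.4 341.1] [180.    0.2 178.5] turn [ 0.1  0.1 73.5] t 7.6 F [ 0.  -0.5 -0.6] w 0.999
[ -0.6 -18.8  -0.2] [0.   0.01 2.94]
[ -1.5 -18.7  -0.2] [0.   0.01 2.94]
[ -2.5 -18.6  -0.2] [0.   0.01 2.94]
[ -3.4 -18.5  -0.2] [0.   0.01 2.94]
[ -4.4 -18.3  -0.2] [0.   0.01 2.94]
[ -5.3 -18.   -0.1] [0.   0.01 2.94]
[ -6.2 -17.7  -0.1] [0.   0.01 2.94]
[ -7.1 -17.4  -0.1] [0.   0.01 2.94]
[ -8.  -17.   -0.1] [0.   0.01 2.94]
[ -8.9 -16.6  -0.1] [0.   0.01 2.94]
[ -9.7 -16.1  -0.1] [0.   0.01 2.94]
[-10.5 -15.6  -0.1] [0.   0.01 2.94]
[-11.3 -15.   -0.1] [0.   0.01 2.94]
[-12.  -14.4  -0.1] [0.   0.01 2.94]
[-12.8 -13.8  -0.1] [0.   0.01 2.94]
[-13.5 -13.1  -0.1] [0.   0.01 2.94]
[-14.1 -12.4  -0.1] [0.   0.01 2.94]
[-14.7 -11.6  -0.1] [0.   0.01 2.94]
[-15.3 -10.9  -0.1] [0.   0.01 2.94]
[-15.8 -10.1  -0.1] [0.   0.01 2.94]
[-16.3  -9.3  -0.2] [0.   0.01 2.94]
[-16.8  -8.4  -0.2] [0.   0.01 2.94]
[-17.2  -7.5  -0.2] [0.   0.01 2.94]
[-17.6  -6.6  -0.2] [0.   0.01 2.94]
[-17.9  -5.7  -0.2] [0.   0.01 2.94]
```

View pics/wrist5.png

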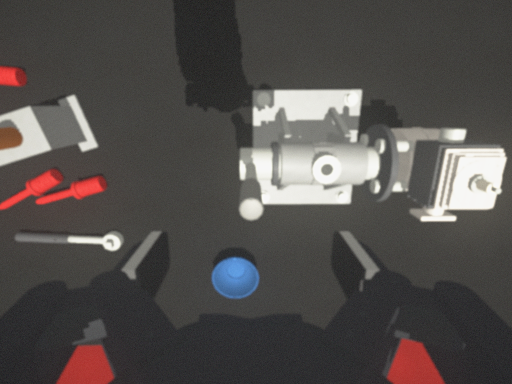

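The handle and engine stayed upright after release, at about 0.005 rad. The boss is clear at (326,170). Now to the pin.

```bash
python3 plan.py 511 -364 300 105 15
```

```text
now [509.5 105.4 341.1] [180.    0.2 178.5] turn [ 0.1  0.1 73.5] t 7.6 F [ 0.  -0.5 -0.6] w 0.999
[ -0.9 -31.3   2.7] [0.01 0.01 4.9 ]
[ -3.6 -31.1   2.7] [0.01 0.01 4.9 ]
[ -6.2 -30.7   2.7] [0.01 0.01 4.9 ]
[ -8.8 -30.    2.8] [0.01 0.01 4.9 ]
[-11.4 -29.2   2.8] [0.01 0.01 4.9 ]
[-13.8 -28.1   2.8] [0.01 0.01 4.9 ]
[-16.2 -26.8   2.8] [0.01 0.01 4.9 ]
[-18.4 -25.3   2.8] [0.01 0.01 4.9 ]
[-20.5 -23.7   2.8] [0.01 0.01 4.9 ]
[-22.4 -21.8   2.8] [0.01 0.01 4.9 ]
[-24.2 -19.8   2.8] [0.01 0.01 4.9 ]
[-25.8 -17.7   2.8] [0.01 0.01 4.9 ]
[-27.2 -15.4   2.7] [0.01 0.01 4.9 ]
[-28.5 -13.    2.7] [0.01 0.01 4.9 ]
[-29.5 -10.6   2.7] [0.01 0.01 4.9 ]
```

```bash
python3 -m handwheel '[0,-1,-31.5,0,0,0,4.9, 0,-3.5,-31,0,0,0,4.9, 0,-6,-30.5,0,0,0,4.9, 0,-9,-30,0,0,0,4.9, 0,-11.5,-29,0,0,0,4.9]'
python3 -m handwheel '[0,-14,-28,4,0,0,4.9, 0,-16,-27,4,0,0,4.9, 0,-18.5,-25.5,4,0,0,4.9, 0,-20.5,-23.5,4,0,0,4.9, 0,-22.5,-22,4,0,0,4.9]'
python3 -m handwheel '[0,-24,-20,4,0,0,4.9, 0,-26,-17.5,4,0,0,4.9, 0,-27,-15.5,4,0,0,4.9, 0,-28.5,-13,4,0,0,4.9, 0,-29.5,-10.5,4,0,0,4.9]'
python3 -m handwheel '[0,0,0,0,0,0,0,0,0,0,0,0,0,0,0,0,0,0,0,0,0,0,0,0,0,0,0,0,0,0,0,0,0,0,0]'
python3 ang.py 6 wrist
python3 plan.py 511 -364 300 105 1
python3 - <<'E'
from h import *
p,d,K,t,R=load("wrist6.npz"); C=cloud(d,K,t,R); X,Y,Z=C[...,0],C[...,1],C[...,2]
for z0,z1 in((.138,.147),):
    m=((d>0)&(Z>z0)&(Z<z1)&(np.hypot(X-.511,Y+.364)<.03)); P=C[m]; print(len(P),P.mean(0).round(4),cv2.minEnclosingCircle(P[:,:2].astype(np.float32)))
m=(d>0)&(X>.43)&(X<.58)&(Y>-.43)&(Y<-.15)&(Z>.088)&(Z<.1);r=cv2.minAreaRect(C[m][:,:2].astype(np.float32));print(r,np.median(Z[m]))
E
```

```text
clock: 8.1
position: [0.5087, -0.0519, 0.3385]
eef_rot: [-3.141, -0.002, 2.684]
force: [0.9, -0.4, 0.3]
gripper_width: 1.002
clock: 8.6
position: [0.5093, -0.2087, 0.3182]
eef_rot: [-3.141, -0.002, 2.257]
force: [0.5, 0.4, -1.1]
gripper_width: 0.999
clock: 9.1
position: [0.5097, -0.3649, 0.2981]
eef_rot: [-3.14, -0.002, 1.829]
force: [0.1, 0.2, -0.1]
gripper_width: 0.996
clock: 9.6
position: [0.5107, -0.3631, 0.3003]
eef_rot: [3.141, 0.0, 1.834]
force: [-0.2, -0.2, 0.1]
gripper_width: 1.0
wrist edge slopes [[nan nan]
 [nan nan]
 [nan nan]
 [nan nan]
 [nan nan]
 [nan nan]
 [nan nan]
 [nan nan]
 [nan nan]
 [nan nan]
 [nan nan]]
now [ 510.7 -363.3  300.3] [180.    0.  105.1] turn [0.  0.  0.1] t 9.65 F [-0.1  0.6  0.9] w 1.0
[-0.8  0.1  0.3] [0.02 0.04 0.07]
439 [ 0.5119 -0.362   0.143 ] ((0.5120702385902405, -0.36260953545570374), 0.013458587229251862)
((0.4940706193447113, -0.29504019021987915), (0.06208055838942528, 0.22605523467063904), 14.989672660827637) 0.09519887838003888
```

View pics/wrist6.png

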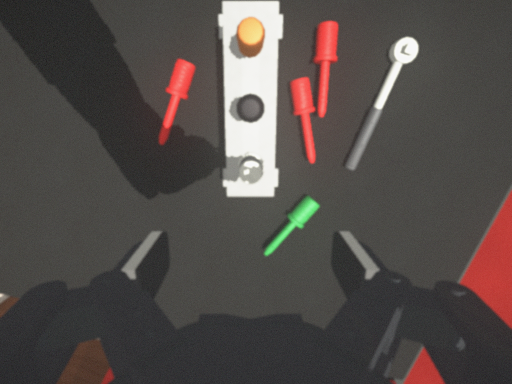

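The wrist view shows the pin head at (251,168) in the end hole, the screwdriver at (250,108) and the nut driver at (250,38). Red pins stand on either side and the green one is at (303,210). Before descending I check the finger clearances to them.

```bash
python3 - <<'E'
from h import *
for f in("top0.npz","wrist6.npz"):
    p,d,K,t,R=load(f); C=cloud(d,K,t,R); h=cv2.cvtColor(p,cv2.COLOR_RGB2HSV)
    a=np.deg2rad(15)
    for nm,m in (("red",((h[...,0]<8)|(h[...,0]>172))&(h[...,1]>150)),("green",(abs(h[...,0]-60)<15)&(h[...,1]>120))):
        m=m&(C[...,2]>.03)&(C[...,2]<.2)&(C[...,0]>.2)&(C[...,0]<.75)
        n,l,s,c=cv2.connectedComponentsWithStats(m.astype(np.uint8))
        for k in range(1,n):
            if s[k,4]>25:
                P=C[(l==k)]; T=P[P[:,2]>.09]
                if not len(T):continue
                dx=T[:,:2]-[.512,-.3627]; q=np.c_[dx@[np.cos(a),np.sin(a)],dx@[-np.sin(a),np.cos(a)]]
                print(f,nm,c[k].round(),T.mean(0).round(3),"rack-frame x",q[:,0].min().round(3),q[:,0].max().round(3),"y",q[:,1].min().round(3),q[:,1].max().round(3),"zmax",T[:,2].max().round(3))
E
python3 plan.py 512 -362.7 107 105 1
```

```text
top0.npz red [338. 176.] [ 0.61  -0.358  0.119] rack-frame x 0.084 0.111 y -0.037 -0.011 zmax 0.129
top0.npz red [312. 181.] [ 0.599 -0.291  0.12 ] rack-frame x 0.09 0.116 y 0.032 0.058 zmax 0.129
top0.npz red [356. 269.] [ 0.374 -0.393  0.119] rack-frame x -0.156 -0.129 y -0.007 0.018 zmax 0.128
top0.npz green [387. 215.] [ 0.507 -0.478  0.118] rack-frame x -0.048 -0.021 y -0.127 -0.1 zmax 0.128
now [ 510.7 -363.3  300.3] [180.    0.  105.1] turn [0.  0.  0.1] t 9.65 F [-0.1  0.6  0.9] w 1.0
[  0.3   1.3 193.3] [0.02 0.04 0.07]
```

Nearest is a red pin 84 mm away along the jaw direction, against 57 mm for the finger backs, so I can descend.

```bash
python3 -m handwheel '[0,0.5,1.5,30,0,0,0, 0,0,0,45,0,0,0, 0,0,0,45,0,0,0, 0,0,0,40,0,0,0, 0,0,0,33,0,0,0]'
python3 -m handwheel '[1,0,0,0,0,0,0, 1,0,0,0,0,0,0, 1,0,0,0,0,0,0, 1,0,0,0,0,0,0, 1,0,0,0,0,0,0]'
python3 -m handwheel '[1,0,0,0,0,0,0, 1,0,0,0,0,0,0, 1,0,0,0,0,0,0, 1,0,0,0,0,0,0, 1,0,0,0,0,0,0]'
```

```text
clock: 10.15
position: [0.5112, -0.3621, 0.1047]
eef_rot: [-3.141, -0.001, 1.833]
force: [0.1, 0.2, -0.8]
gripper_width: 1.001
clock: 10.65
position: [0.513, -0.3645, 0.1097]
eef_rot: [3.139, 0.004, 1.832]
force: [-0.6, 0.0, 5.9]
gripper_width: 0.299
clock: 11.15
position: [0.513, -0.3645, 0.1098]
eef_rot: [3.139, 0.004, 1.832]
force: [0.2, 1.2, 6.7]
gripper_width: 0.298
```

Held, with an opening of 0.298 that fits the 27 mm head. I lift straight up.

```bash
python3 -m handwheel '[1,0,0,-20,0,0,0, 1,0,0,-40,0,0,0, 1,0,0,-45,0,0,0, 1,0,0,-45,0,0,0, 1,0,0,-45,0,0,0]'
python3 -m handwheel '[1,0,0,-40,0,0,0, 1,0,0,0,0,0,0, 1,0,0,0,0,0,0, 1,0,0,0,0,0,0, 1,0,0,0,0,0,0]'
python3 ang.py 7 wrist side >/dev/null
python3 plan.py 440 0 345 90 12; python3 - <<'E'
from h import *
p=load("side7.npz")[0]; cv2.imwrite("pics/s7.png",cv2.resize(p[100:300,130:330],None,fx=3,fy=3)[:,:,::-1])
E
```

```text
clock: 11.65
position: [0.5116, -0.363, 0.3046]
eef_rot: [3.141, 0.001, 1.832]
force: [0.6, -0.5, -1.6]
gripper_width: 0.3
clock: 12.15
position: [0.5112, -0.3627, 0.3399]
eef_rot: [-3.14, -0.003, 1.832]
force: [-0.2, 0.3, -0.6]
gripper_width: 0.299
now [ 511.3 -362.8  340.2] [-1.799e+02 -1.000e-01  1.050e+02] turn [-0.1 -0.1 15. ] t 12.25 F [ 0.1 -0.3 -0.6] w 0.298
[30.7  2.1 -0.3] [-0.01 -0.01  1.25]
[30.8  1.4 -0.3] [-0.01 -0.01  1.25]
[30.8  0.7 -0.3] [-0.01 -0.01  1.25]
[30.8  0.1 -0.3] [-0.01 -0.01  1.25]
[30.8 -0.6 -0.3] [-0.01 -0.01  1.25]
[30.8 -1.3 -0.4] [-0.01 -0.01  1.25]
[30.8 -1.9 -0.4] [-0.01 -0.01  1.25]
[30.7 -2.6 -0.4] [-0.01 -0.01  1.25]
[30.6 -3.3 -0.4] [-0.01 -0.01  1.25]
[30.6 -4.  -0.4] [-0.01 -0.01  1.25]
[30.5 -4.6 -0.4] [-0.01 -0.01  1.25]
[30.4 -5.3 -0.4] [-0.01 -0.01  1.25]
```

View pics/s7.png

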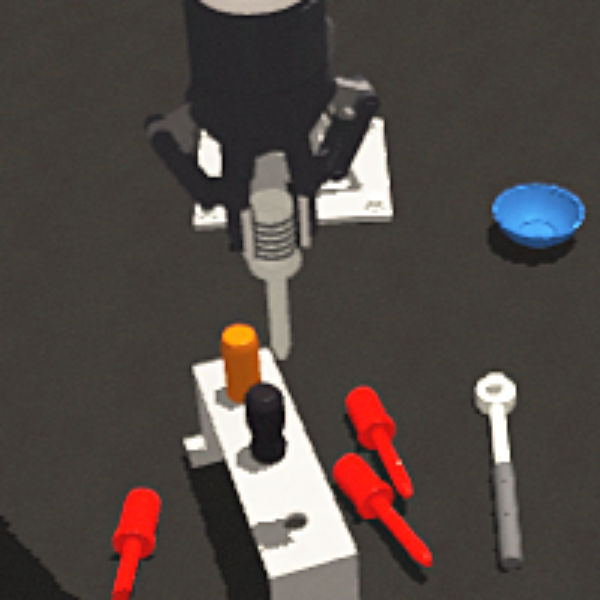

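View pics/wrist7.png

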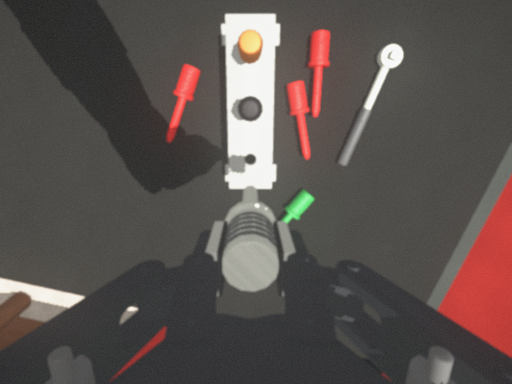

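The pin is held and hangs straight below the head. The red pins look different from the first side view, though, so I'll compare the pictures.

```bash
python3 - <<'E'
from h import *
a=[load(f"side{k}.npz")[0][190:350,140:320] for k in (0,3,5,7)]
im=np.vstack([np.hstack(a[:2]),np.hstack(a[2:])]);cv2.imwrite("pics/cmp.png",cv2.resize(im,None,fx=1.8,fy=1.8)[:,:,::-1])
E
```

```text
(no output)
```

View pics/cmp.png

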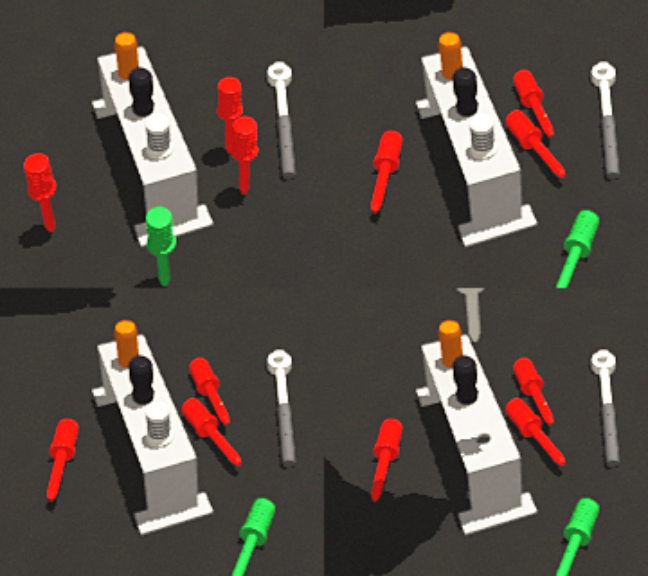

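The four coloured look-alikes toppled on their own before 5.8 s, before the arm was near them. They have not moved since, so my grasp touched none of them. Now I measure how the pin sits in the jaws.

```bash
cat > pin.py <<'E'
from h import *
import sys
from scipy.optimize import least_squares
tag,tx,ty,tz=sys.argv[1],*map(float,sys.argv[2:5])
p,d,K,t,R=load(tag+".npz"); C=cloud(d,K,t,R); X,Y,Z=C[...,0],C[...,1],C[...,2]
m=(d>0)&(np.hypot(X-tx,Y-ty)<.03)
P=C[m&(Z>tz+.027)&(Z<tz+.040)]
if len(P): top=P[P[:,2]>np.percentile(P[:,2],60)-.002]; print("headtop",len(top),np.median(top[:,2]).round(4),[round(float(v),4) for v in np.r_[cv2.minEnclosingCircle(top[:,:2].astype(np.float32))[0],cv2.minEnclosingCircle(top[:,:2].astype(np.float32))[1]]])
def circ(Q,r):
    f=lambda c:np.hypot(Q[:,0]-c[0],Q[:,1]-c[1])-r
    cam=t[:2]; c0=Q.mean(0)[:2]; u=(c0-cam)/np.linalg.norm(c0-cam)
    return least_squares(f,c0+u*r*.7,loss='soft_l1',f_scale=.001)
for a,b,r in((-.085,-.06,.006),(-.06,-.04,.006),(-.04,-.022,.006),(-.014,-.010,.016)):
    Q=C[m&(Z>tz+a)&(Z<tz+b)]
    if len(Q)>20: s=circ(Q,r); print("slice",a,b,len(Q),s.x.round(4),"rms",np.sqrt((s.fun**2).mean()).round(4))
E
python3 pin.py wrist7 .5113 -.3628 .3402
```

```text
headtop 3177 0.3735 [0.5096, -0.3535, 0.0253]
slice -0.085 -0.06 105 [ 0.5117 -0.3605] rms 0.0002
slice -0.06 -0.04 99 [ 0.5118 -0.3607] rms 0.0002
slice -0.014 -0.01 104 [ 0.5121 -0.3612] rms 0.0003
```

Pin held plumb: the shank slices agree within 0.7 mm over its length, the head top is at 0.3735, and so the foot is 91 mm below the TCP. I carry it past the handle on the robot side, then in over the boss.

```bash
python3 -m handwheel '[1,31,2,0,0,0,1.25, 1,31,1.5,0,0,0,1.25, 1,31,0.5,0,0,0,1.25, 1,31,0,0,0,0,1.25, 1,31,-0.5,0,0,0,1.25]'
python3 -m handwheel '[1,31,-1.5,0,0,0,1.25, 1,31,-2,0,0,0,1.25, 1,31,-2.5,0,0,0,1.25, 1,30.5,-3.5,0,0,0,1.25, 1,30.5,-4,0,0,0,1.25]'
python3 plan.py 440 120 345 88.75 5; echo; python3 plan.py 440 190 345 88.75 7
```

```text
clock: 12.75
position: [0.4809, -0.2097, 0.341]
eef_rot: [-3.141, -0.001, 1.722]
force: [0.5, 0.7, -1.9]
gripper_width: 0.298
clock: 13.25
position: [0.4506, -0.0581, 0.3412]
eef_rot: [-3.141, -0.0, 1.613]
force: [0.6, -0.0, -1.8]
gripper_width: 0.299
now [450.6 -58.1 341.2] [-179.9   -0.    92.4] turn [-0.1 -0.   3.7] t 13.25 F [ 0.6 -0.  -1.8] w 0.299
[35.7 -0.6 -0.8] [-0.01 -0.    0.74]
[35.7 -1.1 -0.8] [-0.01 -0.    0.74]
[35.6 -1.5 -0.8] [-0.01 -0.    0.74]
[35.6 -2.  -0.8] [-0.01 -0.    0.74]
[35.6 -2.4 -0.8] [-0.01 -0.    0.74]

now [450.6 -58.1 341.2] [-179.9   -0.    92.4] turn [-0.1 -0.   3.7] t 13.25 F [ 0.6 -0.  -1.8] w 0.299
[35.5 -0.  -0.5] [-0.01 -0.    0.53]
[35.5 -0.3 -0.5] [-0.01 -0.    0.53]
[35.5 -0.7 -0.5] [-0.01 -0.    0.53]
[35.5 -1.  -0.5] [-0.01 -0.    0.53]
[35.4 -1.3 -0.5] [-0.01 -0.    0.53]
[35.4 -1.6 -0.5] [-0.01 -0.    0.53]
[35.4 -2.  -0.5] [-0.01 -0.    0.53]
```

```bash
python3 -m handwheel '[1,36,-1,0,0,0,0.7, 1,36,-1,0,0,0,0.7, 1,35.5,-1.5,0,0,0,0.7, 1,35.5,-2,0,0,0,0.7, 1,35.5,-2.5,0,0,0,0.9]'
python3 -m handwheel '[1,35,2,0,0,0,0, 1,35,5,0,0,0,0, 1,5,20,0,0,0,0, 1,0,25,0,0,0,0, 1,0,20,0,0,0,0]'
python3 plan.py 518 198 272 88.75 3
```

```text
clock: 13.75
position: [0.4393, 0.1203, 0.3412]
eef_rot: [-3.141, 0.0, 1.549]
force: [0.2, 1.0, -2.3]
gripper_width: 0.303
clock: 14.25
position: [0.5141, 0.1931, 0.3409]
eef_rot: [-3.141, 0.0, 1.551]
force: [0.1, -0.3, -2.4]
gripper_width: 0.302
now [514.1 193.1 340.9] [-179.9    0.    88.9] turn [-0.1  0.   0.1] t 14.25 F [ 0.1 -0.3 -2.4] w 0.302
[ 1.7  1.3 23. ] [-0.02  0.01  0.04]
[ 1.7  1.3 23. ] [-0.02  0.01  0.04]
[ 1.7  1.3 23. ] [-0.02  0.01  0.04]
```

```bash
python3 -m handwheel '[1,0,0,23,0,0,0, 1,1,0,23,0,0,0, 1,1,0,23,0,0,0, 1,0,0,0,0,0,0, 1,0,0,0,0,0,0]'
python3 ang.py 8 wrist side
python3 plan.py 518 198 272 88.75 1
python3 - <<'E'
from h import *
p=load("side8.npz")[0]; cv2.imwrite("pics/s8.png",cv2.resize(p[40:180,150:330],None,fx=4,fy=4,interpolation=cv2.INTER_CUBIC)[:,:,::-1])
E
```

```text
clock: 14.75
position: [0.513, 0.1943, 0.2725]
eef_rot: [-3.14, 0.001, 1.55]
force: [0.4, -0.9, -0.6]
gripper_width: 0.298
wrist edge slopes [[       nan        nan]
 [       nan        nan]
 [       nan        nan]
 [       nan        nan]
 [       nan        nan]
 [       nan        nan]
 [       nan        nan]
 [       nan        nan]
 [       nan        nan]
 [       nan        nan]
 [0.51176726 0.5251118 ]]
side edge slopes [np.float64(0.011), np.float64(-0.002)]
now [514.1 194.5 274. ] [179.9  -0.   88.8] turn [ 0.1 -0.   0. ] t 14.85 F [ 0.1 -0.4 -0.9] w 0.297
[3.6 3.8 2.1] [ 0.1  -0.02  0.04]
```

View pics/wrist8.png

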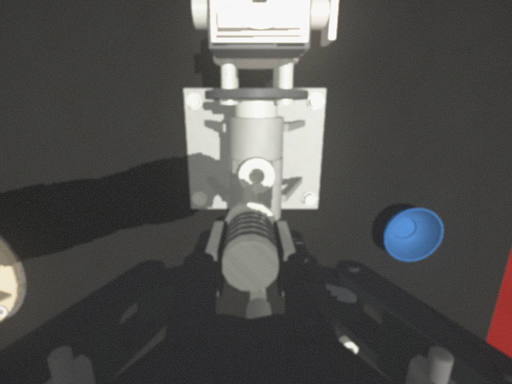

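View pics/s8.png

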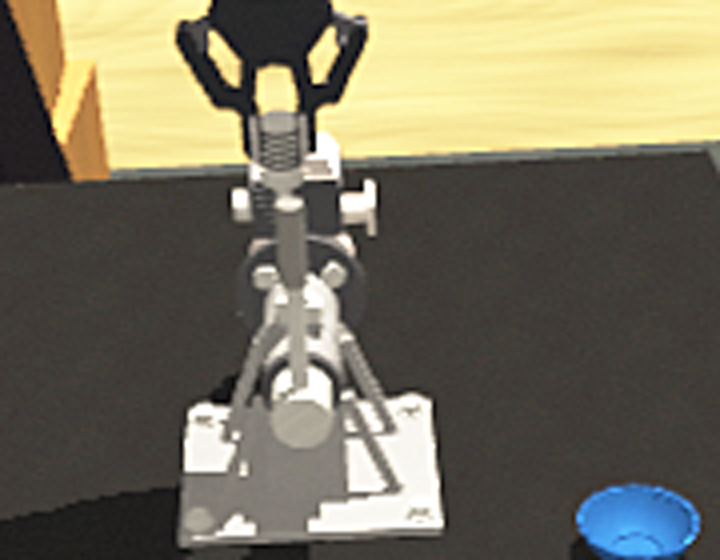

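The wrist view shows the pin at (250,240) with its shank pointing at the boss hole, (256,174). I'll measure both in this one view so the calibration bias cancels.

```bash
python3 pin.py wrist8 .514 .1945 .274; cat > boss.py <<'E'
from h import *
import sys
from scipy.optimize import least_squares
p,d,K,t,R=load(sys.argv[1]+".npz"); C=cloud(d,K,t,R); X,Y,Z=C[...,0],C[...,1],C[...,2]
m=(d>0)&(abs(Z-.157)<.003)&(np.hypot(X-.519,Y-.2)<.024);Q=C[m]
print("boss",len(Q),Q.mean(0).round(4),[np.round(v,4) for v in cv2.minEnclosingCircle(Q[:,:2].astype(np.float32))])
E
python3 boss.py wrist8
python3 - <<'E'
from h import *
p=load("wrist8.npz")[0]; cv2.imwrite("pics/w8c.png",cv2.resize(p[130:230,190:330],None,fx=5,fy=5,interpolation=cv2.INTER_CUBIC)[:,:,::-1])
E
```

```text
headtop 3224 0.3062 [0.5144, 0.202, 0.0289]
slice -0.085 -0.06 110 [0.514  0.1963] rms 0.0002
slice -0.06 -0.04 95 [0.514  0.1962] rms 0.0002
slice -0.014 -0.01 237 [0.5141 0.1952] rms 0.0011
boss 758 [0.5206 0.2032 0.157 ] [array([0.5203, 0.2013]), np.float64(0.018)]
```

View pics/w8c.png

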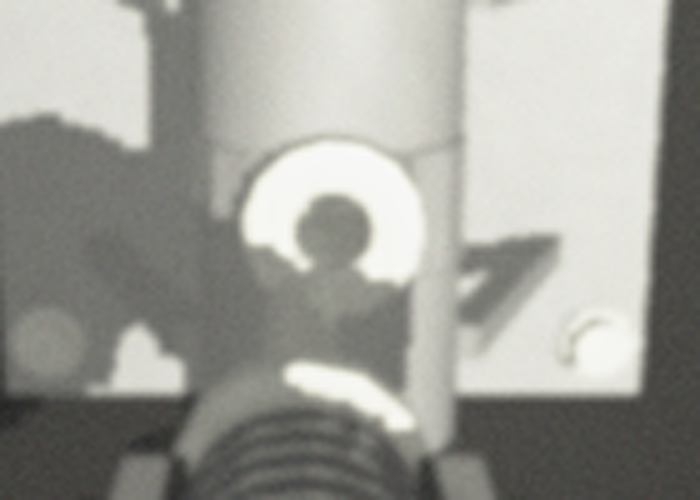

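In the wrist view the boss is at (0.5203, 0.2013), r 18.0 mm, and the pin shank at (0.514, 0.1963). I shift 5 mm along tool x and 6 mm along tool y, and lower the foot to about 8 mm above the boss.

```bash
python3 -m handwheel '[1,5,6,0,0,0,0, 1,0,0,9,0,0,0, 1,0,0,8,0,0,0, 1,0,0,0,0,0,0, 1,0,0,0,0,0,0]'
python3 ang.py 9 wrist side top
python3 plan.py 520 199.5 255 88.75 1
python3 pin.py wrist9 .520 .1995 .257;python3 boss.py wrist9;
python3 - <<'E'
from h import *
p=load("wrist9.npz")[0]; a=cv2.resize(p[130:230,190:330],None,fx=5,fy=5,interpolation=cv2.INTER_CUBIC)[:,:,::-1];cv2.imwrite("pics/w9c.png",a)
p,d,K,t,R=load("side9.npz"); a=cv2.resize(p[40:180,150:330],None,fx=4,fy=4,interpolation=cv2.INTER_CUBIC)[:,:,::-1];cv2.imwrite("pics/s9.png",a)
E
```

```text
clock: 15.35
position: [0.5193, 0.1992, 0.2552]
eef_rot: [-3.14, 0.0, 1.55]
force: [0.3, 0.3, -1.8]
gripper_width: 0.301
wrist edge slopes [np.float64(0.026), np.float64(0.016)]
side edge slopes [np.float64(0.005), np.float64(-0.027)]
top edge slopes [np.float64(0.001), np.float64(0.027)]
now [519.8 199.3 256. ] [180.    0.   88.8] turn [0. 0. 0.] t 15.5 F [-1.1  0.2 -1.9] w 0.297
[0.2 0.2 1. ] [0.02 0.   0.04]
headtop 3240 0.2889 [0.5206, 0.2067, 0.0288]
slice -0.085 -0.06 111 [0.5202 0.2012] rms 0.0001
slice -0.06 -0.04 92 [0.5203 0.2011] rms 0.0002
slice -0.014 -0.01 302 [0.5203 0.1997] rms 0.001
boss 754 [0.5202 0.2047 0.157 ] [array([0.5202, 0.2014]), np.float64(0.0178)]
```

View pics/w9c.png

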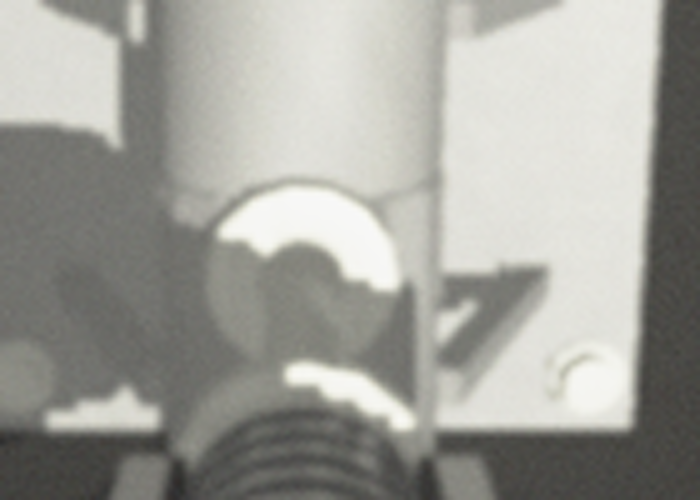

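View pics/s9.png

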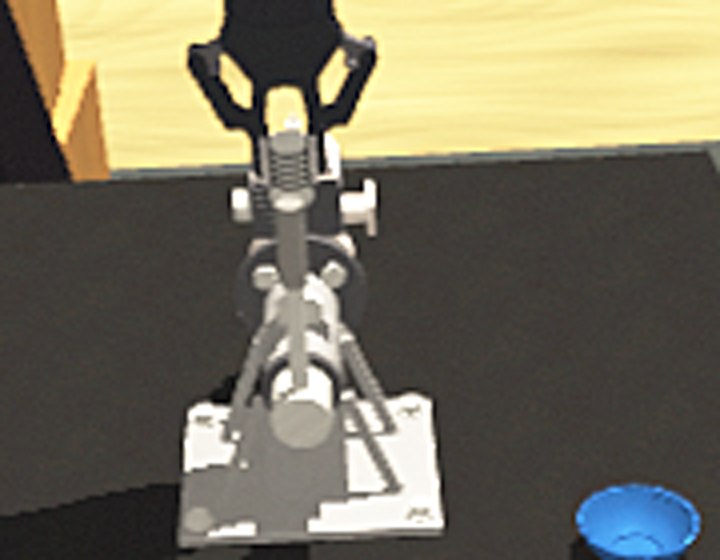

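Pin and boss now agree within 0.3 mm, (0.5202, 0.2012) against (0.5202, 0.2014). I lower in small steps and watch the force.

```bash
python3 -m handwheel '[1,0,0,4,0,0,0, 1,0,0,4,0,0,0, 1,0,0,4,0,0,0, 1,0,0,4,0,0,0, 1,0,0,4,0,0,0]'
python3 -m handwheel '[1,0,0,4,0,0,0, 1,0,0,4,0,0,0, 1,0,0,4,0,0,0, 1,0,0,0,0,0,0, 1,0,0,0,0,0,0]'
```

```text
clock: 16.0
position: [0.5196, 0.1993, 0.2353]
eef_rot: [-3.141, 0.0, 1.55]
force: [0.1, 0.3, -1.7]
gripper_width: 0.299
clock: 16.5
position: [0.5197, 0.1993, 0.2237]
eef_rot: [-3.141, 0.0, 1.55]
force: [-0.9, -0.2, -2.5]
gripper_width: 0.296
```

The foot is 24 mm in and already inside the spindle's cross-hole, with no contact force. I continue.

```bash
python3 -m handwheel '[1,0,0,5,0,0,0, 1,0,0,5,0,0,0, 1,0,0,5,0,0,0, 1,0,0,5,0,0,0, 1,0,0,0,0,0,0]'
python3 -m handwheel '[1,0,0,5,0,0,0, 1,0,0,5,0,0,0, 1,0,0,5,0,0,0, 1,0,0,5,0,0,0, 1,0,0,0,0,0,0]'
python3 -m handwheel '[1,0,0,4,0,0,0, 1,0,0,3,0,0,0, 1,0,0,2,0,0,0, 1,0,0,0,0,0,0, 1,0,0,0,0,0,0]'
```

```text
clock: 17.0
position: [0.5191, 0.1991, 0.2027]
eef_rot: [-3.14, 0.0, 1.55]
force: [0.2, 0.1, -2.0]
gripper_width: 0.297
clock: 17.5
position: [0.5192, 0.1991, 0.1828]
eef_rot: [-3.14, 0.0, 1.55]
force: [-0.4, -0.3, -1.7]
gripper_width: 0.298
clock: 18.0
position: [0.5197, 0.1993, 0.1748]
eef_rot: [3.142, 0.0, 1.55]
force: [-0.1, 0.4, -0.9]
gripper_width: 0.301
```

```bash
python3 -m handwheel '[1,0,0,2,0,0,0, 1,0,0,1,0,0,0, 1,0,0,1,0,0,0, 1,0,0,0,0,0,0, 1,0,0,0,0,0,0]'
```

```text
clock: 18.5
position: [0.5198, 0.1994, 0.1717]
eef_rot: [3.141, -0.0, 1.55]
force: [-3.1, -0.2, 5.4]
gripper_width: 0.303
```

Contact came at TCP 0.1717, where 0.1718 was expected. One more light push, then I release and back off upwards.

```bash
python3 -m handwheel '[1,0,0,1,0,0,0, 1,0,0,1,0,0,0, 1,0,0,0,0,0,0, 1,0,0,0,0,0,0, 1,0,0,0,0,0,0]'
python3 -m handwheel '[0,0,0,-2,0,0,0, 0,0,0,0,0,0,0, 0,0,0,0,0,0,0, 0,0,0,0,0,0,0, 0,0,0,0,0,0,0]'
python3 -m handwheel '[0,0,0,-10,0,0,0, 0,0,0,-25,0,0,0, 0,0,0,-40,0,0,0, 0,0,0,-40,0,0,0, 0,0,0,-40,0,0,0]'
python3 ang.py a wrist side top
python3 - <<'E'
from h import *
for n in("wrist","side","top"):
    p,d,K,t,R=load(n+"a.npz"); C=cloud(d,K,t,R); X,Y,Z=C[...,0],C[...,1],C[...,2]
    m=(d>0)&(np.hypot(X-.519,Y-.2)<.02)&(Z>.165)&(Z<.23);P=C[m]
    T=P[P[:,2]>P[:,2].max()-.004]; print(n,"head top",np.median(T[:,2]).round(4),T.mean(0).round(4),len(T))
p=load("sidea.npz")[0]; cv2.imwrite("pics/sa.png",cv2.resize(p[40:190,150:350],None,fx=4,fy=4,interpolation=cv2.INTER_CUBIC)[:,:,::-1])
E
```

```text
clock: 19.0
position: [0.5198, 0.1994, 0.1717]
eef_rot: [3.139, -0.001, 1.55]
force: [-6.8, -0.9, 15.9]
gripper_width: 0.298
clock: 19.5
position: [0.5196, 0.1992, 0.1703]
eef_rot: [-3.141, 0.0, 1.55]
force: [0.3, 0.1, 0.0]
gripper_width: 1.0
clock: 20.0
position: [0.5194, 0.1992, 0.328]
eef_rot: [3.141, -0.0, 1.55]
force: [0.8, 0.4, 0.3]
gripper_width: 0.997
wrist edge slopes [np.float64(0.019), np.float64(0.01)]
side edge slopes [np.float64(0.026), np.float64(-0.005)]
top edge slopes [np.float64(-0.008), np.float64(-0.009)]
wrist head top 0.2052 [0.521  0.202  0.2052] 527
side head top 0.2036 [0.5263 0.1923 0.2037] 6
top head top 0.206 [0.5193 0.1987 0.2062] 72
```

View pics/sa.png

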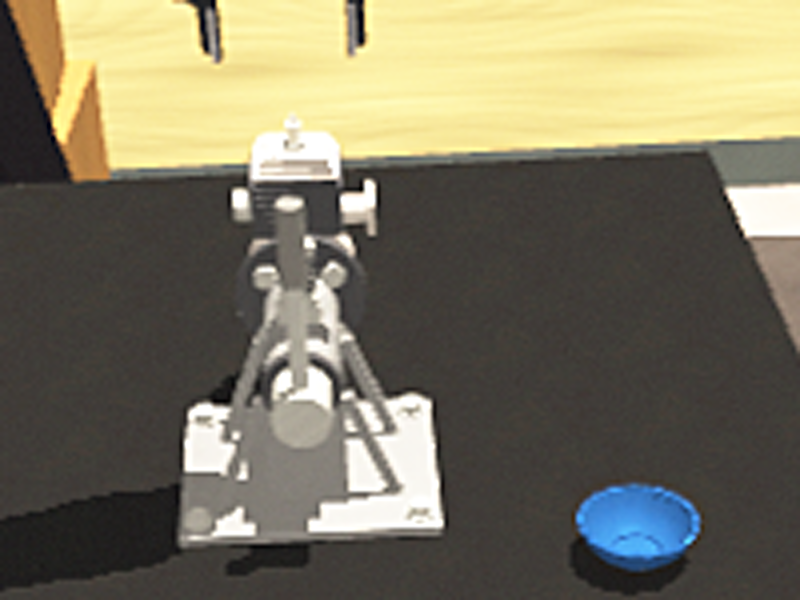

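View pics/wrista.png

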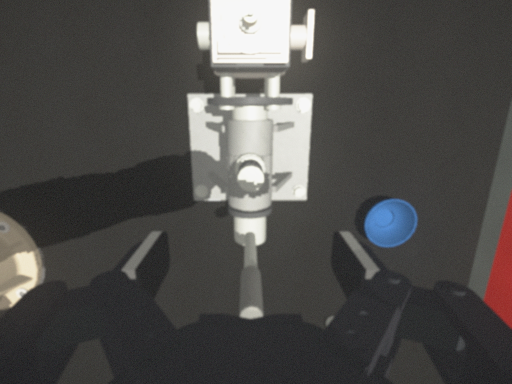

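View pics/topa.png

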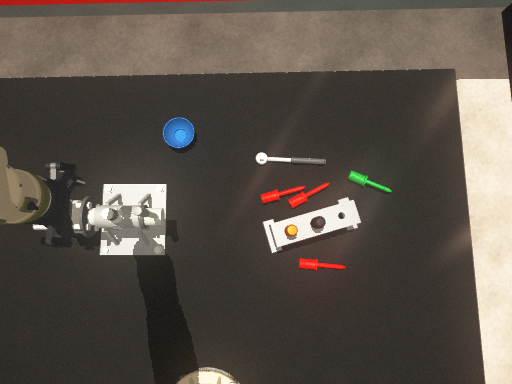

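The head top is at 0.205–0.206 (0.157 + 0.048 = 0.205 expected), so the flange lies on the boss. Handle and engine are upright. In the top view the screwdriver (319,222), nut driver (291,230), bowl and ratchet are where they were, and the gripper is well clear. I let the arm settle and hand in.

```bash
python3 -m handwheel '[0,0,0,-10,0,0,0, 0,0,0,0,0,0,0, 0,0,0,0,0,0,0, 0,0,0,0,0,0,0, 0,0,0,0,0,0,0]'
python3 -c "
from workcell import bot;print(bot.job_done())"
```

```text
clock: 20.65
position: [0.5194, 0.1992, 0.335]
eef_rot: [-3.14, 0.0, 1.55]
force: [-0.6, -0.3, -0.5]
gripper_width: 1.0
the job is handed in; nothing more can be done
None
```

The engine is upright and locked: the steel lock pin is fully home through the sleeve and spindle, and the gripper has let go and is clear. I handed the job in at 20.65 s of the 69 s allowed.

- **Swinging upright:** I led the bar handle from about 0.63 rad to upright. My first stop was about 0.055 rad short, so I moved it on. After release it measured about 0.005 rad.
- **Pin:** I took it from the rack's end hole, lined it up with the boss within 0.3 mm in the wrist camera, and lowered it without resistance. The flange met the boss at the expected height, and I finished with a light push of about 16 N.
- **Last checks:** The pin head's top is 0.205–0.206 m above the table, against 0.205 expected. The side view gave 0.2036, but from only six pixels. The handle-angle readings after insertion ranged from -0.01 to 0.026 rad, within the 0.1 rad the pin allows.
- **Other things:** The screwdriver, nut driver, bowl and ratchet look unmoved in the last top view.
- **Didn't go as expected:**
  - The red and green look-alike pins stood on narrow feet at the start and had toppled by 5.8 s. The arm had not been near them and the measured force stayed about zero. They remain on the table.
  - When I first gripped the handle, a sideways shift of mine had the wrong sign. It caused a load of about 15 N, which I then took out.

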